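# Sort the stray vials, then free and hold open the block heater's cover

## Robot

A 6-joint arm with a two-finger parallel gripper is mounted at the origin on the work surface. World frame = base frame: x ahead of the robot, y to its left, z up, the work surface at z = 0. Lengths are in m, angles in rad, forces in N, time in s.
With the tool pointing down it reaches from about 0.375 to 0.975 m from the base axis. Payload 3.8 kg.
Tool frame: the origin (TCP) lies midway between the tips of the shut fingers; the grasp point (between the pads) lies 19 mm behind it; z points along the fingers, y is the direction in which the jaws open and shut (so a half turn about z gives the same grasp; the last joint's range is limited). The gripper opens to 85 mm and grips with 20 to 120 N. Pads are 22 mm wide; open, the fingers measure 114 mm over their backs; the gripper's body (76 mm by 85 mm) begins 54 mm behind the grasp point. The pads swing forward as they close: fully open they stand 13 mm farther back than shut.
Start: joints at [1.224, 0.264, 1.604, -0, 1.274, -0.037], TCP at [0.206, 0.643, 0.231] pointing down, gripper open.
Joint ranges: [-2.63, 2.63], [-0.94, 2.18], [0.31, 2.57], [-1.31, 4.45], [0, 2.66], [-2.55, 2.55]. Speed limits (rad/s): [2.57, 2.57, 3.14, 3.14, 3.14, 3.14].

## Interface

Orientations are given as a rotation vector (axis times angle).
In Python, from workcell import bot gives the robot as it stands.
- The arm moves only by the shell command python3 -m inch 'ROWS' [FORCE]. ROWS is JSON, a list of rows, each an object of numbers: "dx", "dy", "dz": the shift along the tool's x, y, z in m; "ax", "ay", "az": the turn, a rotation vector about the tool's x, y, z in degrees; "fingers": the opening, from -1 (shut) to 1 (fully open). A call has 1 to 20 rows; each row is the pose to reach, as a shift and turn from the pose measured when the call began, along the tool's axes at that moment; what a row does not reach only later rows make up. A row lasts 1/8 s, in which the tool goes at most 62.5 mm and 10.7 degrees, less where a joint would pass 70% of its speed; a pose out of reach is approached as far as the arm can. A call with a gripper value outside its range is refused whole. The fingers move at their own pace and stop on an object; FORCE is the grip in N (left out, the last holds). Time passes only in rows, so rows that repeat a pose let the fingers close. It gives the time, the measured TCP pose, the force and the opening at its end, in the units of the state.
- bot.read_state(): the state, without advancing time (a new reading comes with each control period).
- bot.read_camera(name): name is "scene" or "top" or "wrist"; returns (picture, depth): 420x560x3 uint8, blue, green, red; 420x560 float32, m along the optical axis (not along the pixel's ray), 0 where there is no reading.
- bot.get_calibration(name): a dict with "intrinsics" (3x3 intrinsics, pixels), "view" (4x4, takes a point from world to camera coordinates). Camera axes: x right, y down, z forward; pixel columns grow to the right and rows downward; lengths in m; the calibration is good to about 2 mm. A picture is of the moment at which its call begins: read the wrist's pose just before it. get_calibration takes no time and is no camera call; for the wrist camera it gives the pose at the moment of the call.
- bot.finish_job(): hands the job in, once; it reports no verdict.
Trained networks look in the newest picture that a camera, given by its name, has taken for a name from the list of things; names that differ only in an ending like _2 or _b are one class to them, and where a whole thing is asked for, a point or a joint stands for the part that bears it (a point fixed in the world has none). Each returns a list of dicts, best first, with "p" (0 to 1); they miss things now and then, are a little off and sometimes report something else, mostly with a low value. They report only what shows in the picture. A call takes as long as a camera call. They do not tell look-alikes from the thing itself.
- bot.masks_of(camera, thing): "region" (420x560 bool, what is visible of it) and "box" ([left, top, right, bottom] in pixels, round what is visible of it).
The state is a dict: "time": time; "q": joint angles; "joint_vel": joint speeds; "joint_torque": joint torques, N m; "tool_pos": TCP position; "tcp_rot": TCP orientation; "wrist_force": force on the tool from outside, world axes, zero at the start; "torque": the same for the moment, N m; "width": opening from 0.0 (shut) to 1.0 (fully open).
Only numpy, scipy, OpenCV 4.12 (cv2) and the standard library are available. Lean on these libraries where they do the work, as an engineer would, in place of code of your own. Each camera call takes 0.05 s, during which the arm holds its last target. There are 200 camera calls.

## Task

Stand the two stray vials upright in the trays that match their cap colours and let go of them. Then tug the heater's cover by its handle, before touching its unmarked slide catch, to learn if it is caught; if it is, slide the catch to its other end, and raise the cover to about 50 degrees and keep hold of it, finishing still holding it open so that I can load the block from the far side. Leave the other things on the bench and in the trays as they stand.

Things in the scene. Friction and masses are not known exactly. Their poses are not given: they have to be found in the camera images.
- vial_red_center (a point): capped glass sample vial, standing on the bench, 28 mm diameter over its cap, 62 mm tall (cap: top 16 mm), 28 to 56 g, cap red; this point is on its axis half-way up, 31 mm above its underside, z up
- vial_blue_center (a point): capped glass sample vial, standing on the bench, 28 mm diameter over its cap, 62 mm tall (cap: top 16 mm), 28 to 56 g, cap blue; this point is on its axis half-way up, 31 mm above its underside, z up
- tray_red: open red plastic tray fixed to the bench, outside 95 mm (its x) by 130 mm (its y), 22 mm high, walls and floor 3 mm thick; origin at the centre of its underside. One stock vial with a red cap already stands in its +y half, about 35 mm from the centre; its -y half is empty
- tray_blue: open blue plastic tray fixed to the bench, outside 95 mm (its x) by 130 mm (its y), 22 mm high, walls and floor 3 mm thick; origin at the centre of its underside. One stock vial with a blue cap already stands in its +y half, about 35 mm from the centre; its -y half is empty
- heater: blue block heater with a white cover, fixed to the bench, 220 mm (its x, away from the robot) by 300 mm (its y), 109 mm high with the cover shut, plus the handle and catch knob on top; origin at the centre of its underside, z up; its yaw is that of the cover's hinge
- cover_hinge (a point): middle of the cover's hinge line, on the heater's rim nearest the robot; the hinge line runs along the heater's y. The far edge of the cover rises
- cover (a joint): opening angle of the cover, rad: 0 shut, stop at 1.2. The cover (220 by 300 by 8 mm, about 0.5 kg with its fittings) always falls shut when let go. Lifting it at the handle takes 3 to 5 N. When caught it lifts only about 0.02 rad (4 mm at the handle) and then stops hard; when not caught it goes on rising freely. It must not be wrenched: 10 to 15 N of pull is enough to tell
- cover_handle (a point): middle of the aluminium bar handle on the cover: round bar of 12 mm diameter, 80 mm long, along the hinge direction (heater's y), its axis 35 mm above the cover's upper face, on two end posts. Moves with the cover; with it shut this point is 180 mm from the hinge line (heater's +x), 42 mm above the hinge, and 55 mm to the heater's -y side. The round bar can turn between the fingers
- catch (a joint): place of the slide catch along the heater's y, m: from -0.015 at one end to +0.015 at the other; it starts near the -0.015 end and stays where it is left. It takes about 2 N to slide, and must go within 1 mm of the end. At one end it may hold the cover shut, at the other it is then free; it is unmarked, which end holds differs from time to time and cannot be seen, and only a tug on the cover tells. Slide it with the cover lying shut
- catch_knob (a point): grip point of the black catch knob on top of the cover: an upright paddle 34 mm (heater's x) by 14 mm (heater's y), top 34 mm above the cover's upper face; this point is 24 mm above that face, 10 mm below the knob's top. Beside the handle, on the heater's +y side, 185 mm from the hinge line
- stock_red_center (a point): bystander: vial like the loose ones (28 by 62 mm) with a red cap, standing in the red tray from the start; point half-way up its axis. Leave it standing there
- stock_blue_center (a point): bystander: vial like the loose ones (28 by 62 mm) with a blue cap, standing in the blue tray from the start; point half-way up its axis. Leave it standing there
- amber: bystander: amber glass bottle, 70 mm diameter, 170 mm tall; origin under its centre
- beaker: bystander: glass beaker, 66 mm diameter, 85 mm tall; origin under its centre
- timer: bystander: white lab timer lying flat, 50 by 70 by 26 mm; origin under its centre
- jar: bystander: white jar with a yellow lid, 60 mm diameter, 70 mm tall; origin under its centre
Mind the look-alikes: they are no part of the job. What is shaped like the part that bears vial_red_center but purple is not meant. Several things have the shape of the tray_blue; the one meant has the colours described above.

How it is judged:
By the outcome, as a careful person would: the job done as asked, in the order asked, and still so for the second after the job is handed in, while the arm keeps its last pose, push and grip.
It also fails if it takes over 72 s, if anything falls off the work surface, if the arm or the gripper's body presses on something with over 40 N, if the wrist force passes 120 N, or if a joint passes its speed limit or range.

## Working session

There is one attempt and no reset: what is moved stays moved. The work goes in short steps, Python scripts to look and compute and a shell command to move; the robot and the scene stay as the last step left them, time stands still between calls to the robot, and variables do not carry over. Pictures are saved under pics/ and viewed, about 8 in all and at most 12, crops included, and the job is handed in when it is done.

```bash
ls; mkdir -p pics; cat > h.py <<'E'
import numpy as np, cv2
from workcell import bot
def cloud(cam,d):
    c=bot.get_calibration(cam);K=np.array(c["intrinsics"]);V=np.array(c["view"])
    v,u=np.mgrid[:d.shape[0],:d.shape[1]]
    P=np.stack([(u-K[0,2])/K[0,0]*d,(v-K[1,2])/K[1,1]*d,d],-1)
    return (P-V[:3,3])@V[:3,:3]
E
python3 - <<'E'
from h import *
s=bot.read_state();print(s)
for cam in ("top","scene"):
    im,d=bot.read_camera(cam);cv2.imwrite(f"pics/{cam}0.png",im);P=cloud(cam,d);np.savez(f"{cam}.npz",im=im,d=d,P=P)
    for t in ["vial_red_center","vial_blue_center","tray_red","tray_blue","heater","cover_handle","catch_knob","amber","beaker","timer","jar"]:
        for r in bot.masks_of(cam,t):
            if r["p"]<.3: continue
            m=r["region"]&(d>0);q=P[m]
            if len(q): print(cam,t,round(r["p"],2),np.array(r["box"]).astype(int),np.median(q,0).round(3),q[:,2].max().round(3),im[m].mean(0).astype(int))
E
```

```text
pics
{'time': 0.0, 'q': array([ 1.22414393e+00,  2.64759171e-01,  1.60541691e+00,  1.73245330e-05,
        1.27371255e+00, -3.69018557e-02]), 'joint_vel': array([-0.00012457, -0.00108059, -0.000271  , -0.00087199,  0.00186465,
        0.00097663]), 'joint_torque': array([-5.41429035e-04, -5.15123749e+01, -3.67310572e+01, -1.45737354e-04,
        1.29148556e-02, -9.08468701e-05]), 'tool_pos': array([0.20549421, 0.64216456, 0.22993482]), 'tcp_rot': array([-0.48454981, -3.10353859,  0.00353493]), 'wrist_force': array([ 0.27602638, -0.87899961,  0.38671204]), 'torque': array([-0.00529818, -0.06772225,  0.0444749 ]), 'width': 0.9969780534713147}
top vial_red_center 0.57 [388 254 401 262] [ 0.439 -0.311  0.06 ] 0.07 [ 64  67 123]
top vial_blue_center 0.58 [387 214 402 222] [ 0.575 -0.316  0.06 ] 0.068 [120  84  63]
top vial_blue_center 0.45 [291 193 293 204] [0.628 0.016 0.145] 0.15 [48 48 45]
top tray_red 0.92 [173 247 220 281] [0.42  0.327 0.005] 0.069 [ 38  38 128]
top tray_red 0.74 [255 186 355 267] [ 0.551 -0.024  0.111] 0.158 [185 187 179]
top tray_blue 0.95 [209 124 254 167] [0.827 
[... 1281 characters left out ...]
]
scene tray_blue 0.91 [309 191 350 220] [0.585 0.324 0.006] 0.112 [144  79  37]
scene tray_blue 0.71 [351 226 407 256] [0.822 0.231 0.005] 0.073 [ 71 131  47]
scene heater 0.64 [192 191 320 295] [ 0.597 -0.081  0.108] 0.153 [166 154 143]
scene heater 0.4 [356 195 374 224] [0.729 0.318 0.043] 0.075 [ 99 154 163]
scene catch_knob 0.7 [193 193 320 295] [ 0.597 -0.082  0.108] 0.153 [166 154 143]
scene amber 0.54 [332 187 341 205] [0.595 0.357 0.04 ] 0.067 [139 113  88]
scene beaker 0.84 [188 319 222 365] [ 0.7   -0.395  0.059] 0.088 [167 166 147]
scene timer 0.57 [130 347 164 383] [ 0.617 -0.499  0.026] 0.032 [158 160 157]
scene jar 0.59 [354 195 377 222] [0.729 0.318 0.043] 0.075 [ 98 154 164]
```

```bash
python3 - <<'E'
import cv2
im=cv2.imread("pics/top0.png")[110:300,100:470];cv2.imwrite("pics/top_c.png",cv2.resize(im,None,fx=2.1,fy=2.1,interpolation=cv2.INTER_CUBIC))
im=cv2.imread("pics/scene0.png")[170:390,100:420];cv2.imwrite("pics/scene_c.png",cv2.resize(im,None,fx=2.4,fy=2.4,interpolation=cv2.INTER_CUBIC))
E
```

```text
(no output)
```

View pics/top_c.png

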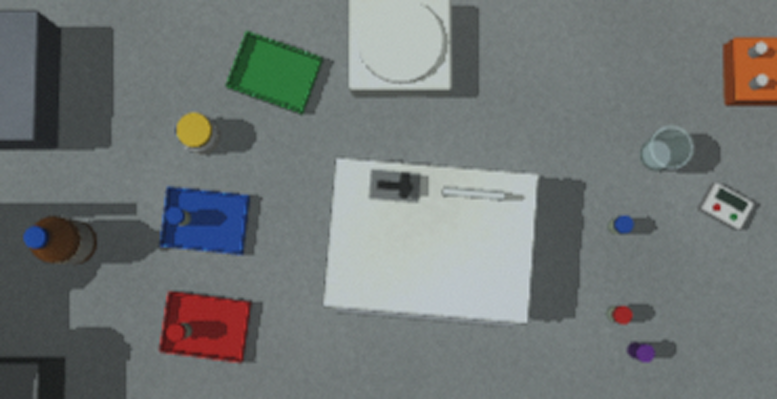

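View pics/scene_c.png

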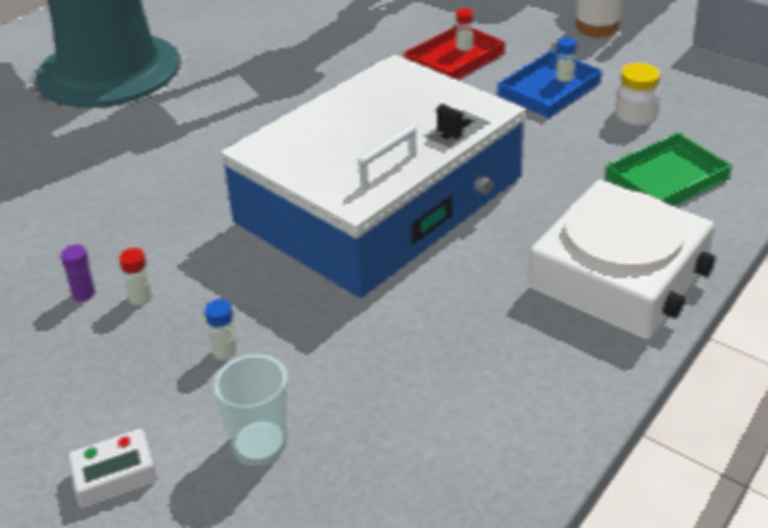

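Candidates: for the red vial, red-capped with a glass body (top px 395,258) or purple (px ~408,277), so the red-capped one is meant. For the blue tray, blue (px 198,212) or green (px 232,145), so the blue one is meant. The amber bottle's blue cap (px ~117,223) is not a vial. The stock vials stand in the left (+y) halves and the right halves are empty. I'll now measure by colour and confirm with a crop.

```bash
python3 - <<'E'
from h import *
for cam in ("top","scene"):
    f=np.load(cam+".npz");im,P=f["im"],f["P"];d=f["d"]
    hsv=cv2.cvtColor(im,cv2.COLOR_BGR2HSV).astype(int);H,S,V=hsv[...,0],hsv[...,1],hsv[...,2]
    col={"red":((H<8)|(H>172))&(S>110),"blue":(H>100)&(H<125)&(S>110),"purple":(H>128)&(H<165)&(S>80)}
    X,Y,Z=P[...,0],P[...,1],P[...,2];ok=d>0
    for n,m in col.items():
        for side,b in (("-",(Y<-.25)),("+",(Y>.25)&(Y<.42))):
            k=m&b&ok&(Z>.056)&(Z<.08)
            if k.any():
                q=P[k];print(cam,n,side,k.sum(),"mid",((q.max(0)+q.min(0))/2).round(4),"ext",np.ptp(q,axis=0).round(3))
        k=m&ok&(Y>.2)&(Y<.42)&(Z<.03)&(Z>-.01)
        if k.sum()>50:
            r=cv2.minAreaRect(P[k][:,:2].astype(np.float32));print(cam,n,"tray",np.round(r[0],4),np.round(r[1],3),round(r[2],1))
    k=ok&(X>.4)&(X<.72)&(Y>-.25)&(Y<.2)&(Z>.1)&(Z<.12)
    q=P[k];r=cv2.minAreaRect(q[:,:2].astype(np.float32));print(cam,"cover",np.round(r[0],4),np.round(r[1],3),round(r[2],2),np.median(q[:,2]))
    k=ok&(X>.5)&(X<.72)&(Y>-.25)&(Y<.2)&(Z>.127)
    kh=k&(V>90);q=P[kh&(Z>.138)];
    if len(q)>4: r=cv2.fitLine(q[:,:2].astype(np.float32),cv2.DIST_L2,0,.01,.01).ravel();print("handle",q.mean(0).round(4),q.min(0).round(3),q.max(0).round(3),np.degrees(np.arctan2(-r[0],r[1])) ,len(q))
    q=P[k&(V<75)]
    if len(q): print("knob",np.median(q,0).round(4),q.min(0).round(3),q.max(0).round(3),len(q))
E
```

```text
top red - 58 mid [ 0.4402 -0.3144  0.0631] ext [0.022 0.028 0.013]
top red + 66 mid [0.4133 0.3622 0.0641] ext [0.025 0.026 0.016]
top red tray [0.4202 0.328 ] [0.132 0.094] 82.4
top blue - 56 mid [ 0.5771 -0.32    0.0622] ext [0.023 0.025 0.012]
top blue + 59 mid [0.5902 0.3663 0.0663] ext [0.023 0.025 0.019]
top blue tray [0.5871 0.3306] [0.131 0.096] 84.3
top purple - 61 mid [ 0.3823 -0.3474  0.0631] ext [0.025 0.029 0.012]
top cover [ 0.5466 -0.0234] [0.3   0.228] 85.2 0.1104497399823007
handle [ 0.6153 -0.0843  0.1504] [ 0.606 -0.129  0.141] [ 0.625 -0.041  0.158] -4.1955023 116
knob [0.6278 0.0161 0.1452] [0.612 0.01  0.138] [0.644 0.022 0.15 ] 51
scene red - 69 mid [ 0.4421 -0.3185  0.0611] ext [0.026 0.027 0.01 ]
scene red + 32 mid [0.416  0.3584 0.0618] ext [0.025 0.035 0.01 ]
scene red tray [0.4187 0.3237] [0.139 0.105] 84.5
scene blue - 80 mid [ 0.5775 -0.323   0.061 ] ext [0.029 0.026 0.009]
scene blue + 38 mid [0.5922 0.3619 0.0618] ext [0.029 0.026 0.011]
scene blue tray [0.5771 0.3301] [0.141 0.118] 83.9
scene purple - 71 mid [ 0.3841 -0.3511  0.0608] ext [0.03  0.028 0.009]
scene cover [ 0.5487 -0.0258] [0.305 0.232] 85.21 0.10918162782702123
handle [ 0.6198 -0.0828  0.147 ] [ 0.609 -0.132  0.138] [0.645 0.022 0.153] -5.217934 136
knob [0.6349 0.0083 0.1379] [0.617 0.003 0.127] [0.65  0.016 0.146] 73
```

```bash
cat >> h.py <<'E'
from scipy.spatial.transform import Rotation as R
def Rdown(jaw,tilt=0):
    # tool z down, y at angle jaw (deg) in the plane; x = y cross z
    a=np.radians(jaw);y=np.array([np.cos(a),np.sin(a),0]);z=np.array([0,0,-1.]);return np.stack([np.cross(y,z),y,z],1)
def plan(*targets,quiet=False):
    s=bot.read_state();p=s["tool_pos"];R0=R.from_rotvec(s["tcp_rot"]).as_matrix()
    print("t",round(s["time"],2),"p",p.round(4),"jaw",np.degrees(np.arctan2(R0[1,1],R0[0,1])).round(1),"zax",R0[:,2].round(3),"q",s["q"].round(2),"F",s["wrist_force"].round(1),"w",round(s["width"],3))
    for x,y,z,j in targets:
        d=R0.T@(np.array([x,y,z])-p);a=np.degrees(R.from_matrix(R0.T@(Rdown(j) if np.isscalar(j) else j)).as_rotvec())
        print((x,y,z),"d",d.round(4),"a",a.round(1))
E
python3 - <<'E'
from h import *
plan((.5,.2,.24,10),(.441,-.316,.16,-60.6))
ims=[]
f=np.load("scene.npz")["im"];g=np.load("top.npz")["im"]
a=cv2.resize(f[260:330,110:210],(560,392),interpolation=cv2.INTER_CUBIC)
cv2.imwrite("pics/vials.png",a)
E
```

```text
t 1.2 p [0.2058 0.6429 0.2313] jaw 72.2 zax [-0.  0. -1.] q [ 1.22  0.26  1.6   0.    1.27 -0.04] F [-0.2 -0.6 -0.8] w 0.999
(0.5, 0.2, 0.24) d [-0.4152 -0.3321 -0.0087] a [-0.  -0.  62.2]
(0.441, -0.316, 0.16) d [-0.5163 -0.8415  0.0713] a [ -0.   -0.  132.8]
```

View pics/vials.png

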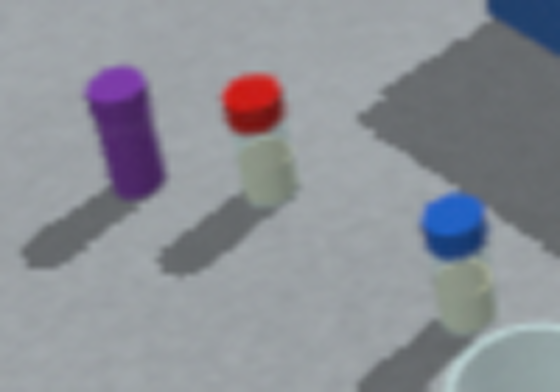

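The crop confirms the red-capped glass vial at centre (crop px 253,105). The all-purple look-alike is to its left, and the blue-capped vial is at lower right (px 455,225). Now I'll move to the red one.

```bash
python3 -m inch '[{"dx":-0.415,"dy":-0.332,"dz":-0.009,"az":62,"fingers":1},{"dx":-0.415,"dy":-0.332,"dz":-0.009,"az":62,"fingers":1},{"dx":-0.415,"dy":-0.332,"dz":-0.009,"az":62,"fingers":1},{"dx":-0.415,"dy":-0.332,"dz":-0.009,"az":62,"fingers":1},{"dx":-0.415,"dy":-0.332,"dz":-0.009,"az":62,"fingers":1},{"dx":-0.415,"dy":-0.332,"dz":-0.009,"az":62,"fingers":1},{"dx":-0.415,"dy":-0.332,"dz":-0.009,"az":62,"fingers":1},{"dx":-0.415,"dy":-0.332,"dz":-0.009,"az":62,"fingers":1},{"dx":-0.49,"dy":-0.72,"dz":0,"az":110,"fingers":1},{"dx":-0.49,"dy":-0.72,"dz":0,"az":110,"fingers":1},{"dx":-0.49,"dy":-0.72,"dz":0,"az":110,"fingers":1},{"dx":-0.49,"dy":-0.72,"dz":0,"az":110,"fingers":1},{"dx":-0.49,"dy":-0.72,"dz":0,"az":110,"fingers":1},{"dx":-0.49,"dy":-0.72,"dz":0,"az":110,"fingers":1},{"dx":-0.49,"dy":-0.72,"dz":0,"az":110,"fingers":1},{"dx":-0.516,"dy":-0.842,"dz":0.07,"az":133,"fingers":1},{"dx":-0.516,"dy":-0.842,"dz":0.07,"az":133,"fingers":1},{"dx":-0.516,"dy":-0.842,"dz":0.07,"az":133,"fingers":1},{"dx":-0.516,"dy":-0.842,"dz":0.07,"az":133,"fingers":1}]' 40
python3 - <<'E'
from h import *
plan((.441,-.316,.032,-60.6),(.441,-.316,.1,-60.6))
im,d=bot.read_camera("wrist");P=cloud("wrist",d)
hsv=cv2.cvtColor(im,cv2.COLOR_BGR2HSV).astype(int);H,S=hsv[...,0],hsv[...,1]
k=((H<8)|(H>172))&(S>110)&(d>0)&(P[...,2]>.056)&(P[...,2]<.08);q=P[k]
print(k.sum(),(q.max(0)+q.min(0))/2,np.ptp(q,axis=0))
cv2.imwrite("pics/w1.png",im)
E
```

```text
t 1.2 p [0.2058 0.6429 0.2313] jaw 72.2 zax [-0.  0. -1.] q [ 1.22  0.26  1.6   0.    1.27 -0.04] F [-0.2 -0.6 -0.8] w 0.999
(0.441, -0.316, 0.032) d [-0.5163 -0.8415  0.1993] a [ -0.   -0.  132.8]
(0.441, -0.316, 0.1) d [-0.5163 -0.8415  0.1313] a [ -0.   -0.  132.8]
74 [0.40238987 0.35866586 0.06232145] [0.00828253 0.014107   0.01049053]invalid input at $[0]: expected keys dx, dy, dz, ax, ay, az, fingers
```

```bash
python3 -m inch '[{"dx":-0.415,"dy":-0.332,"dz":-0.009,"ax":0,"ay":0,"az":62,"fingers":1},{"dx":-0.415,"dy":-0.332,"dz":-0.009,"ax":0,"ay":0,"az":62,"fingers":1},{"dx":-0.415,"dy":-0.332,"dz":-0.009,"ax":0,"ay":0,"az":62,"fingers":1},{"dx":-0.415,"dy":-0.332,"dz":-0.009,"ax":0,"ay":0,"az":62,"fingers":1},{"dx":-0.415,"dy":-0.332,"dz":-0.009,"ax":0,"ay":0,"az":62,"fingers":1},{"dx":-0.415,"dy":-0.332,"dz":-0.009,"ax":0,"ay":0,"az":62,"fingers":1},{"dx":-0.415,"dy":-0.332,"dz":-0.009,"ax":0,"ay":0,"az":62,"fingers":1},{"dx":-0.415,"dy":-0.332,"dz":-0.009,"ax":0,"ay":0,"az":62,"fingers":1},{"dx":-0.49,"dy":-0.72,"dz":0,"ax":0,"ay":0,"az":110,"fingers":1},{"dx":-0.49,"dy":-0.72,"dz":0,"ax":0,"ay":0,"az":110,"fingers":1},{"dx":-0.49,"dy":-0.72,"dz":0,"ax":0,"ay":0,"az":110,"fingers":1},{"dx":-0.49,"dy":-0.72,"dz":0,"ax":0,"ay":0,"az":110,"fingers":1},{"dx":-0.49,"dy":-0.72,"dz":0,"ax":0,"ay":0,"az":110,"fingers":1},{"dx":-0.49,"dy":-0.72,"dz":0,"ax":0,"ay":0,"az":110,"fingers":1},{"dx":-0.49,"dy":-0.72,"dz":0,"ax":0,"ay":0,"az":110,"fingers":1},{"dx":-0.516,"dy":-0.842,"dz":0.07,"ax":0,"ay":0,"az":133,"fingers":1},{"dx":-0.516,"dy":-0.842,"dz":0.07,"ax":0,"ay":0,"az":133,"fingers":1},{"dx":-0.516,"dy":-0.842,"dz":0.07,"ax":0,"ay":0,"az":133,"fingers":1},{"dx":-0.516,"dy":-0.842,"dz":0.07,"ax":0,"ay":0,"az":133,"fingers":1}]' 40
python3 - <<'E'
from h import *
plan((.441,-.316,.032,-60.6),(.441,-.316,.1,-60.6))
im,d=bot.read_camera("wrist");P=cloud("wrist",d)
hsv=cv2.cvtColor(im,cv2.COLOR_BGR2HSV).astype(int);H,S=hsv[...,0],hsv[...,1]
k=((H<8)|(H>172))&(S>110)&(d>0)&(P[...,2]>.056)&(P[...,2]<.08);q=P[k]
if len(q): print(k.sum(),(q.max(0)+q.min(0))/2,np.ptp(q,axis=0))
cv2.imwrite("pics/w1.png",im)
E
```

```text
time: 3.62
tool_pos: [0.44, -0.3165, 0.1606]
tcp_rot: [-3.038, -0.792, 0.001]
wrist_force: [0.3, 0.2, 0.3]
width: 1.001
t 3.62 p [ 0.44   -0.3165  0.1606] jaw -60.8 zax [-0.001  0.002 -1.   ] q [-0.67  0.07  1.96  0.    1.11  0.39] F [0.3 0.2 0.3] w 1.001
(0.441, -0.316, 0.032) d [0.0012 0.0003 0.1286] a [-0.1  0.  -0.2]
(0.441, -0.316, 0.1) d [0.0012 0.0002 0.0606] a [-0.1  0.  -0.2]
1017 [ 0.43968138 -0.31618061  0.06095064] [0.02661878 0.0271695  0.00977485]
```

```bash
python3 -m inch '[{"dx":0,"dy":0,"dz":0.06,"ax":0,"ay":0,"az":0,"fingers":1},{"dx":0,"dy":0,"dz":0.1,"ax":0,"ay":0,"az":0,"fingers":1},{"dx":0,"dy":0,"dz":0.128,"ax":0,"ay":0,"az":0,"fingers":1},{"dx":0,"dy":0,"dz":0.128,"ax":0,"ay":0,"az":0,"fingers":1},{"dx":0,"dy":0,"dz":0.128,"ax":0,"ay":0,"az":0,"fingers":-1},{"dx":0,"dy":0,"dz":0.128,"ax":0,"ay":0,"az":0,"fingers":-1},{"dx":0,"dy":0,"dz":0.128,"ax":0,"ay":0,"az":0,"fingers":-1},{"dx":0,"dy":0,"dz":0.128,"ax":0,"ay":0,"az":0,"fingers":-1},{"dx":0,"dy":0,"dz":0.128,"ax":0,"ay":0,"az":0,"fingers":-1},{"dx":0,"dy":0,"dz":0.128,"ax":0,"ay":0,"az":0,"fingers":-1},{"dx":0,"dy":0,"dz":0.06,"ax":0,"ay":0,"az":0,"fingers":-1},{"dx":0,"dy":0,"dz":0,"ax":0,"ay":0,"az":0,"fingers":-1},{"dx":0,"dy":0,"dz":-0.06,"ax":0,"ay":0,"az":0,"fingers":-1},{"dx":0,"dy":0,"dz":-0.08,"ax":0,"ay":0,"az":0,"fingers":-1}]' 40
python3 - <<'E'
from h import *
plan((.5,-.05,.25,-30),(.4165,.294,.16,0),(.4165,.294,.038,0))
E
```

```text
time: 5.42
tool_pos: [0.4426, -0.3177, 0.2474]
tcp_rot: [3.033, 0.792, 0.009]
wrist_force: [0.3, -0.0, -1.3]
width: 0.309
t 5.42 p [ 0.4426 -0.3177  0.2474] jaw -60.7 zax [ 0.007 -0.005 -1.   ] q [-0.67  0.    1.87  0.    1.26  0.39] F [ 0.3 -0.  -1.3] w 0.309
(0.5, -0.05, 0.25) d [ 0.181  -0.2055 -0.0035] a [  0.5  -0.1 -30.7]
(0.4165, 0.294, 0.16) d [ 0.276  -0.547   0.0843] a [  0.5   0.  -60.7]
(0.4165, 0.294, 0.038) d [ 0.2756 -0.548   0.2063] a [  0.5   0.  -60.7]
```

```bash
python3 -m inch '[{"dx":0.181,"dy":-0.205,"dz":-0.004,"ax":0.5,"ay":0,"az":-31,"fingers":-1},{"dx":0.181,"dy":-0.205,"dz":-0.004,"ax":0.5,"ay":0,"az":-31,"fingers":-1},{"dx":0.181,"dy":-0.205,"dz":-0.004,"ax":0.5,"ay":0,"az":-31,"fingers":-1},{"dx":0.181,"dy":-0.205,"dz":-0.004,"ax":0.5,"ay":0,"az":-31,"fingers":-1},{"dx":0.181,"dy":-0.205,"dz":-0.004,"ax":0.5,"ay":0,"az":-31,"fingers":-1},{"dx":0.276,"dy":-0.547,"dz":0.01,"ax":0.5,"ay":0,"az":-61,"fingers":-1},{"dx":0.276,"dy":-0.547,"dz":0.01,"ax":0.5,"ay":0,"az":-61,"fingers":-1},{"dx":0.276,"dy":-0.547,"dz":0.01,"ax":0.5,"ay":0,"az":-61,"fingers":-1},{"dx":0.276,"dy":-0.547,"dz":0.01,"ax":0.5,"ay":0,"az":-61,"fingers":-1},{"dx":0.276,"dy":-0.547,"dz":0.01,"ax":0.5,"ay":0,"az":-61,"fingers":-1},{"dx":0.276,"dy":-0.547,"dz":0.01,"ax":0.5,"ay":0,"az":-61,"fingers":-1},{"dx":0.276,"dy":-0.547,"dz":0.08,"ax":0.5,"ay":0,"az":-61,"fingers":-1},{"dx":0.276,"dy":-0.547,"dz":0.12,"ax":0.5,"ay":0,"az":-61,"fingers":-1},{"dx":0.276,"dy":-0.547,"dz":0.12,"ax":0.5,"ay":0,"az":-61,"fingers":-1}]'
python3 - <<'E'
from h import *
plan((.4165,.294,.038,0),(.4165,.294,.16,0))
im,d=bot.read_camera("wrist");cv2.imwrite("pics/w2.png",im)
E
```

```text
time: 7.18
tool_pos: [0.4131, 0.2915, 0.12]
tcp_rot: [-2.215, -2.226, 0.016]
wrist_force: [-0.2, 0.3, -0.3]
width: 0.309
t 7.17 p [0.4131 0.2915 0.12  ] jaw 0.3 zax [-0.009 -0.006 -1.   ] q [ 0.57  0.05  2.07 -0.    1.03  0.56] F [-0.2  0.3 -0.3] w 0.309
(0.4165, 0.294, 0.038) d [0.0029 0.0042 0.082 ] a [-0.5  0.3  0.3]
(0.4165, 0.294, 0.16) d [ 0.0022  0.0031 -0.04  ] a [-0.5  0.3  0.3]
```

View pics/w2.png

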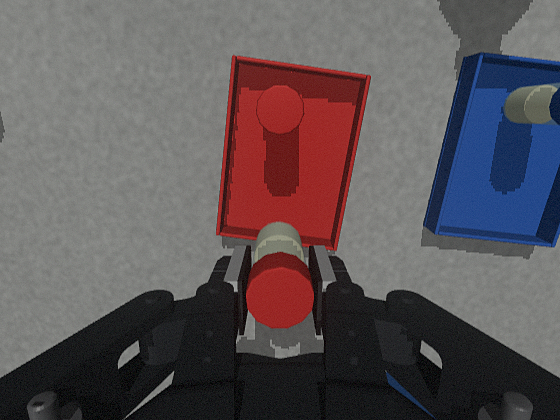

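The wrist view shows the vial held upright with its cap at px 280,290, and the red tray ahead with its stock vial at px 280,108. Now I'll lower it into the near half.

```bash
python3 -m inch '[{"dx":0.003,"dy":0.004,"dz":0.04,"ax":-0.5,"ay":0.3,"az":0,"fingers":-1},{"dx":0.003,"dy":0.004,"dz":0.07,"ax":-0.5,"ay":0.3,"az":0,"fingers":-1},{"dx":0.003,"dy":0.004,"dz":0.08,"ax":-0.5,"ay":0.3,"az":0,"fingers":-1},{"dx":0.003,"dy":0.004,"dz":0.083,"ax":-0.5,"ay":0.3,"az":0,"fingers":-1},{"dx":0.003,"dy":0.004,"dz":0.083,"ax":-0.5,"ay":0.3,"az":0,"fingers":-1}]'
python3 - <<'E'
from h import *
plan((.4165,.294,.036,0))
E
```

```text
time: 7.85
tool_pos: [0.4205, 0.2964, 0.0418]
tcp_rot: [2.215, 2.225, 0.013]
wrist_force: [0.1, 0.5, -0.1]
width: 0.312
t 7.85 p [0.4205 0.2964 0.0418] jaw 0.3 zax [ 0.008  0.004 -1.   ] q [ 0.57  0.16  2.12 -0.    0.86  0.56] F [ 0.1  0.5 -0.1] w 0.312
(0.4165, 0.294, 0.036) d [-0.0024 -0.0041  0.0058] a [ 0.4 -0.2  0.3]
```

```bash
python3 -m inch '[{"dx":-0.001,"dy":-0.002,"dz":0.003,"ax":0.4,"ay":-0.2,"az":0,"fingers":-1},{"dx":-0.001,"dy":-0.002,"dz":0.005,"ax":0.4,"ay":-0.2,"az":0,"fingers":-1},{"dx":-0.001,"dy":-0.002,"dz":0.006,"ax":0.4,"ay":-0.2,"az":0,"fingers":-1},{"dx":-0.001,"dy":-0.002,"dz":0.006,"ax":0.4,"ay":-0.2,"az":0,"fingers":-1}]'
```

```text
time: 8.35
tool_pos: [0.4195, 0.2963, 0.0379]
tcp_rot: [2.216, 2.226, 0.004]
wrist_force: [-2.4, -0.8, 11.7]
width: 0.316
```

```bash
python3 -m inch '[{"dx":0,"dy":0,"dz":-0.001,"ax":0,"ay":0,"az":0,"fingers":0.5},{"dx":0,"dy":0,"dz":-0.001,"ax":0,"ay":0,"az":0,"fingers":0.5},{"dx":0,"dy":0,"dz":-0.001,"ax":0,"ay":0,"az":0,"fingers":0.5},{"dx":0,"dy":0,"dz":-0.001,"ax":0,"ay":0,"az":0,"fingers":0.5},{"dx":0,"dy":0,"dz":-0.03,"ax":0,"ay":0,"az":0,"fingers":0.5},{"dx":0,"dy":0,"dz":-0.08,"ax":0,"ay":0,"az":0,"fingers":0.5},{"dx":0,"dy":0,"dz":-0.14,"ax":0,"ay":0,"az":0,"fingers":1},{"dx":0,"dy":0,"dz":-0.19,"ax":0,"ay":0,"az":0,"fingers":1}]'
python3 - <<'E'
from h import *
plan((.53,-.02,.23,-15),(.577,-.3215,.16,-30))
im,d=bot.read_camera("scene");cv2.imwrite("pics/s1.png",cv2.resize(im[160:260,230:400],None,fx=3,fy=3))
E
```

```text
time: 9.35
tool_pos: [0.4192, 0.296, 0.23]
tcp_rot: [2.216, 2.226, 0.006]
wrist_force: [0.6, 0.2, -0.8]
width: 1.001
t 9.35 p [0.4192 0.296  0.23  ] jaw 0.3 zax [ 0.003  0.002 -1.   ] q [ 0.57 -0.05  1.95  0.    1.24  0.56] F [ 0.6  0.2 -0.8] w 1.001
(0.53, -0.02, 0.23) d [-0.3165  0.1094 -0.0004] a [ 0.2 -0.2 15.3]
(0.577, -0.3215, 0.16) d [-0.6184  0.1548  0.069 ] a [ 0.1 -0.2 30.3]
```

View pics/s1.png

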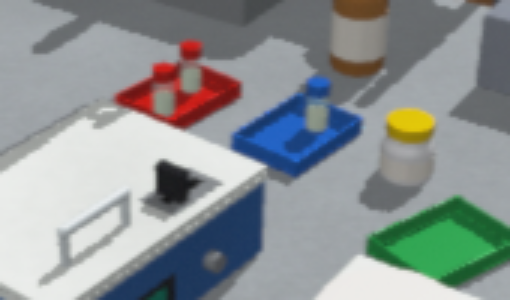

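The red vial stands upright in the red tray (px 163,88) beside the stock vial (px 191,66). Next, the blue vial.

```bash
python3 -m inch '[{"dx":-0.316,"dy":0.109,"dz":0,"ax":0,"ay":0,"az":15,"fingers":1},{"dx":-0.316,"dy":0.109,"dz":0,"ax":0,"ay":0,"az":15,"fingers":1},{"dx":-0.316,"dy":0.109,"dz":0,"ax":0,"ay":0,"az":15,"fingers":1},{"dx":-0.316,"dy":0.109,"dz":0,"ax":0,"ay":0,"az":15,"fingers":1},{"dx":-0.316,"dy":0.109,"dz":0,"ax":0,"ay":0,"az":15,"fingers":1},{"dx":-0.618,"dy":0.155,"dz":0,"ax":0,"ay":0,"az":30,"fingers":1},{"dx":-0.618,"dy":0.155,"dz":0,"ax":0,"ay":0,"az":30,"fingers":1},{"dx":-0.618,"dy":0.155,"dz":0,"ax":0,"ay":0,"az":30,"fingers":1},{"dx":-0.618,"dy":0.155,"dz":0,"ax":0,"ay":0,"az":30,"fingers":1},{"dx":-0.618,"dy":0.155,"dz":0,"ax":0,"ay":0,"az":30,"fingers":1},{"dx":-0.618,"dy":0.155,"dz":0.07,"ax":0,"ay":0,"az":30,"fingers":1},{"dx":-0.618,"dy":0.155,"dz":0.07,"ax":0,"ay":0,"az":30,"fingers":1},{"dx":-0.618,"dy":0.155,"dz":0.07,"ax":0,"ay":0,"az":30,"fingers":1}]'
python3 - <<'E'
from h import *
im,d=bot.read_camera("wrist");P=cloud("wrist",d)
hsv=cv2.cvtColor(im,cv2.COLOR_BGR2HSV).astype(int);H,S=hsv[...,0],hsv[...,1]
k=(H>100)&(H<125)&(S>110)&(d>0)&(P[...,2]>.05)&(P[...,2]<.08)&(P[...,1]<-.25);q=P[k]
c=(q.max(0)+q.min(0))/2;print(k.sum(),c,np.ptp(q,axis=0))
plan((c[0],c[1],.032,-30))
E
```

```text
time: 11.02
tool_pos: [0.5805, -0.3175, 0.1634]
tcp_rot: [-2.714, -1.575, -0.022]
wrist_force: [0.1, 0.8, -0.4]
width: 0.997
1037 [ 0.57796632 -0.32205776  0.05870178] [0.02718212 0.02700623 0.01694607]
t 11.07 p [ 0.5817 -0.3179  0.1654] jaw -29.7 zax [ 0.013  0.009 -1.   ] q [-0.55  0.28  1.71  0.02  1.15 -0.03] F [ 0.8 -0.6  1.2] w 0.998
(np.float64(0.5779663178154348), np.float64(-0.3220577601866521), 0.032) d [-0.0073 -0.0021  0.1333] a [ 0.4 -0.8  0.3]
```

```bash
python3 -m inch '[{"dx":-0.006,"dy":-0.001,"dz":0.06,"ax":0.4,"ay":-0.8,"az":0,"fingers":1},{"dx":-0.007,"dy":-0.002,"dz":0.1,"ax":0.4,"ay":-0.8,"az":0,"fingers":1},{"dx":-0.007,"dy":-0.002,"dz":0.132,"ax":0.4,"ay":-0.8,"az":0,"fingers":1},{"dx":-0.007,"dy":-0.002,"dz":0.132,"ax":0.4,"ay":-0.8,"az":0,"fingers":1},{"dx":-0.007,"dy":-0.002,"dz":0.132,"ax":0.4,"ay":-0.8,"az":0,"fingers":-1},{"dx":-0.007,"dy":-0.002,"dz":0.132,"ax":0.4,"ay":-0.8,"az":0,"fingers":-1},{"dx":-0.007,"dy":-0.002,"dz":0.132,"ax":0.4,"ay":-0.8,"az":0,"fingers":-1},{"dx":-0.007,"dy":-0.002,"dz":0.132,"ax":0.4,"ay":-0.8,"az":0,"fingers":-1},{"dx":-0.007,"dy":-0.002,"dz":0.132,"ax":0.4,"ay":-0.8,"az":0,"fingers":-1},{"dx":-0.007,"dy":-0.002,"dz":0.132,"ax":0.4,"ay":-0.8,"az":0,"fingers":-1},{"dx":-0.007,"dy":-0.002,"dz":0.06,"ax":0.4,"ay":-0.8,"az":0,"fingers":-1},{"dx":-0.007,"dy":-0.002,"dz":0,"ax":0.4,"ay":-0.8,"az":0,"fingers":-1},{"dx":-0.007,"dy":-0.002,"dz":-0.06,"ax":0.4,"ay":-0.8,"az":0,"fingers":-1},{"dx":-0.007,"dy":-0.002,"dz":-0.09,"ax":0.4,"ay":-0.8,"az":0,"fingers":-1},{"dx":-0.007,"dy":-0.002,"dz":-0.09,"ax":0.4,"ay":-0.8,"az":0,"fingers":-1}]'
python3 - <<'E'
from h import *
plan((.583,.297,.24,0),(.583,.297,.12,0))
E
```

```text
time: 12.95
tool_pos: [0.5774, -0.3251, 0.2608]
tcp_rot: [2.71, 1.574, 0.007]
wrist_force: [0.4, 0.1, -1.5]
width: 0.313
t 12.95 p [ 0.5774 -0.3251  0.2608] jaw -29.7 zax [ 0.008 -0.005 -1.   ] q [-0.55  0.22  1.61 -0.    1.31 -0.03] F [ 0.4  0.1 -1.5] w 0.313
(0.583, 0.297, 0.24) d [ 0.5431 -0.3036  0.0178] a [  0.5   0.2 -29.7]
(0.583, 0.297, 0.12) d [ 0.5432 -0.3047  0.1378] a [  0.5   0.2 -29.7]
```

```bash
python3 -m inch '[{"dx":0.543,"dy":-0.304,"dz":0.01,"ax":0.5,"ay":0.2,"az":-30,"fingers":-1},{"dx":0.543,"dy":-0.304,"dz":0.01,"ax":0.5,"ay":0.2,"az":-30,"fingers":-1},{"dx":0.543,"dy":-0.304,"dz":0.01,"ax":0.5,"ay":0.2,"az":-30,"fingers":-1},{"dx":0.543,"dy":-0.304,"dz":0.01,"ax":0.5,"ay":0.2,"az":-30,"fingers":-1},{"dx":0.543,"dy":-0.304,"dz":0.01,"ax":0.5,"ay":0.2,"az":-30,"fingers":-1},{"dx":0.543,"dy":-0.304,"dz":0.01,"ax":0.5,"ay":0.2,"az":-30,"fingers":-1},{"dx":0.543,"dy":-0.304,"dz":0.01,"ax":0.5,"ay":0.2,"az":-30,"fingers":-1},{"dx":0.543,"dy":-0.304,"dz":0.01,"ax":0.5,"ay":0.2,"az":-30,"fingers":-1},{"dx":0.543,"dy":-0.304,"dz":0.01,"ax":0.5,"ay":0.2,"az":-30,"fingers":-1},{"dx":0.543,"dy":-0.304,"dz":0.01,"ax":0.5,"ay":0.2,"az":-30,"fingers":-1},{"dx":0.543,"dy":-0.304,"dz":0.01,"ax":0.5,"ay":0.2,"az":-30,"fingers":-1},{"dx":0.543,"dy":-0.304,"dz":0.01,"ax":0.5,"ay":0.2,"az":-30,"fingers":-1},{"dx":0.543,"dy":-0.305,"dz":0.07,"ax":0.5,"ay":0.2,"az":-30,"fingers":-1},{"dx":0.543,"dy":-0.305,"dz":0.13,"ax":0.5,"ay":0.2,"az":-30,"fingers":-1},{"dx":0.543,"dy":-0.305,"dz":0.18,"ax":0.5,"ay":0.2,"az":-30,"fingers":-1},{"dx":0.543,"dy":-0.305,"dz":0.18,"ax":0.5,"ay":0.2,"az":-30,"fingers":-1}]'
python3 - <<'E'
from h import *
plan((.583,.297,.044,0),(.583,.297,.037,0))
E
```

```text
time: 14.95
tool_pos: [0.5786, 0.2926, 0.0719]
tcp_rot: [-2.216, -2.221, 0.017]
wrist_force: [-0.7, -0.3, -0.2]
width: 0.312
t 14.95 p [0.5786 0.2926 0.0719] jaw 0.2 zax [-0.011 -0.005 -1.   ] q [0.43 0.36 1.79 0.   1.   0.43] F [-0.7 -0.3 -0.2] w 0.312
(0.583, 0.297, 0.044) d [0.0046 0.0047 0.0278] a [-0.6  0.3  0.2]
(0.583, 0.297, 0.037) d [0.0046 0.0048 0.0348] a [-0.6  0.3  0.2]
```

```bash
python3 -m inch '[{"dx":0.003,"dy":0.003,"dz":0.02,"ax":-0.5,"ay":0.3,"az":0,"fingers":-1},{"dx":0.003,"dy":0.003,"dz":0.028,"ax":-0.5,"ay":0.3,"az":0,"fingers":-1},{"dx":0.003,"dy":0.003,"dz":0.031,"ax":-0.5,"ay":0.3,"az":0,"fingers":-1},{"dx":0.003,"dy":0.003,"dz":0.033,"ax":-0.5,"ay":0.3,"az":0,"fingers":-1},{"dx":0.003,"dy":0.003,"dz":0.033,"ax":-0.5,"ay":0.3,"az":0,"fingers":-1}]'
```

```text
time: 15.58
tool_pos: [0.5818, 0.2957, 0.0399]
tcp_rot: [-2.218, -2.224, -0.001]
wrist_force: [0.2, -1.6, -0.3]
width: 0.311
```

```bash
python3 -m inch '[{"dx":0,"dy":0,"dz":0.002,"ax":0,"ay":0,"az":0,"fingers":-1},{"dx":0,"dy":0,"dz":0.004,"ax":0,"ay":0,"az":0,"fingers":-1},{"dx":0,"dy":0,"dz":0.004,"ax":0,"ay":0,"az":0,"fingers":-1}]'
```

```text
time: 15.95
tool_pos: [0.5825, 0.2964, 0.0382]
tcp_rot: [-2.218, -2.224, -0.003]
wrist_force: [-3.3, -1.6, 9.8]
width: 0.313
```

```bash
python3 -m inch '[{"dx":0,"dy":0,"dz":-0.001,"ax":0,"ay":0,"az":0,"fingers":0.5},{"dx":0,"dy":0,"dz":-0.001,"ax":0,"ay":0,"az":0,"fingers":0.5},{"dx":0,"dy":0,"dz":-0.001,"ax":0,"ay":0,"az":0,"fingers":0.5},{"dx":0,"dy":0,"dz":-0.001,"ax":0,"ay":0,"az":0,"fingers":0.5},{"dx":0,"dy":0,"dz":-0.03,"ax":0,"ay":0,"az":0,"fingers":0.5},{"dx":0,"dy":0,"dz":-0.08,"ax":0,"ay":0,"az":0,"fingers":0.5},{"dx":0,"dy":0,"dz":-0.14,"ax":0,"ay":0,"az":0,"fingers":1},{"dx":0,"dy":0,"dz":-0.2,"ax":0,"ay":0,"az":0,"fingers":1},{"dx":0,"dy":0,"dz":-0.22,"ax":0,"ay":0,"az":0,"fingers":1}]'
python3 - <<'E'
from h import *
plan((.6135,-.085,.25,-4.8))
E
```

```text
time: 17.08
tool_pos: [0.5846, 0.2969, 0.264]
tcp_rot: [2.217, 2.223, 0.016]
wrist_force: [-0.0, -0.1, 0.1]
width: 1.001
t 17.07 p [0.5846 0.2969 0.264 ] jaw 0.2 zax [ 0.009  0.006 -1.   ] q [0.43 0.2  1.62 0.   1.31 0.43] F [-0.  -0.1  0.1] w 1.001
(0.6135, -0.085, 0.25) d [-0.3821  0.0277  0.0121] a [ 0.5 -0.3  5. ]
```

```bash
python3 -m inch '[{"dx":-0.382,"dy":0.028,"dz":0.012,"ax":0.5,"ay":-0.3,"az":5,"fingers":1},{"dx":-0.382,"dy":0.028,"dz":0.012,"ax":0.5,"ay":-0.3,"az":5,"fingers":1},{"dx":-0.382,"dy":0.028,"dz":0.012,"ax":0.5,"ay":-0.3,"az":5,"fingers":1},{"dx":-0.382,"dy":0.028,"dz":0.012,"ax":0.5,"ay":-0.3,"az":5,"fingers":1},{"dx":-0.382,"dy":0.028,"dz":0.012,"ax":0.5,"ay":-0.3,"az":5,"fingers":1},{"dx":-0.382,"dy":0.028,"dz":0.012,"ax":0.5,"ay":-0.3,"az":5,"fingers":1},{"dx":-0.382,"dy":0.028,"dz":0.012,"ax":0.5,"ay":-0.3,"az":5,"fingers":1},{"dx":-0.382,"dy":0.028,"dz":0.012,"ax":0.5,"ay":-0.3,"az":5,"fingers":1},{"dx":-0.382,"dy":0.028,"dz":0.012,"ax":0.5,"ay":-0.3,"az":5,"fingers":1},{"dx":-0.382,"dy":0.028,"dz":0.012,"ax":0.5,"ay":-0.3,"az":5,"fingers":1}]'
python3 - <<'E'
from h import *
im,d=bot.read_camera("wrist");P=cloud("wrist",d);X,Y,Z=P[...,0],P[...,1],P[...,2]
hv=cv2.cvtColor(im,cv2.COLOR_BGR2GRAY)
b=(d>0)&(Z>.135)&(Z<.155)&(X>.56)&(X<.66)
q=P[b&(Y>-.14)&(Y<-.03)]
if len(q): r=cv2.fitLine(q[:,:2].astype(np.float32),cv2.DIST_L2,0,.01,.01).ravel();print("handle",((q.min(0)+q.max(0))/2).round(4),np.ptp(q,axis=0),q.mean(0),r,len(q))
q=P[b&(Y>-.01)&(Y<.06)]
if len(q): print("knob",((q.min(0)+q.max(0))/2).round(4),np.ptp(q,axis=0),len(q))
k=(d>0)&(Z>.1)&(Z<.117);print("cover z",np.median(Z[k]))
plan((.6135,-.085,.125,-4.8))
cv2.imwrite("pics/w3.png",im)
E
```

```text
time: 18.32
tool_pos: [0.6137, -0.0832, 0.25]
tcp_rot: [-2.31, -2.128, -0.0]
wrist_force: [0.9, -0.1, 0.3]
width: 0.998
handle [ 0.6153 -0.0856  0.1484] [0.01815158 0.09012722 0.00862577] [ 0.61559699 -0.08304669  0.14964197] [ 0.08529416  0.99635583  0.615597   -0.0830467 ] 1744
knob [0.6289 0.014  0.1421] [0.03431466 0.0160609  0.0112593 ] 1035
cover z 0.10998171639038407
t 18.38 p [ 0.6138 -0.0834  0.2501] jaw -4.7 zax [-0.     0.001 -1.   ] q [-0.18  0.15  1.71  0.    1.29 -0.09] F [-0.6  0.2 -1.1] w 0.996
(0.6135, -0.085, 0.125) d [-1.800e-03 -1.000e-04  1.251e-01] a [-0.  -0.   0.1]
```

View pics/w3.png

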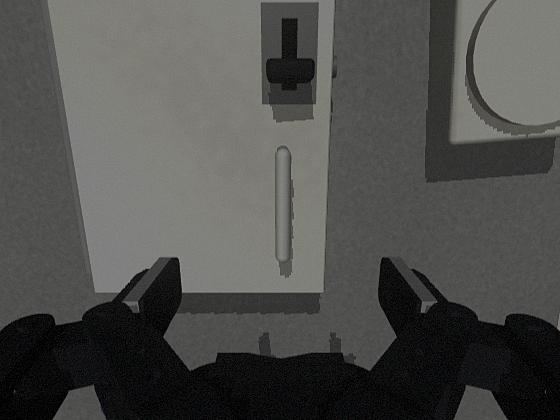

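The wrist view shows the handle bar at px 283,205 and the knob paddle at px 290,70, at the near (−y) end of its slot, both as measured. I'll grip the handle.

```bash
python3 -m inch '[{"dx":-0.002,"dy":0.0015,"dz":0.05,"ax":0,"ay":0,"az":0,"fingers":1},{"dx":-0.002,"dy":0.0015,"dz":0.1,"ax":0,"ay":0,"az":0,"fingers":1},{"dx":-0.002,"dy":0.0015,"dz":0.123,"ax":0,"ay":0,"az":0,"fingers":1},{"dx":-0.002,"dy":0.0015,"dz":0.123,"ax":0,"ay":0,"az":0,"fingers":-0.4},{"dx":-0.002,"dy":0.0015,"dz":0.123,"ax":0,"ay":0,"az":0,"fingers":-1},{"dx":-0.002,"dy":0.0015,"dz":0.123,"ax":0,"ay":0,"az":0,"fingers":-1},{"dx":-0.002,"dy":0.0015,"dz":0.123,"ax":0,"ay":0,"az":0,"fingers":-1},{"dx":-0.002,"dy":0.0015,"dz":0.123,"ax":0,"ay":0,"az":0,"fingers":-1},{"dx":-0.002,"dy":0.0015,"dz":0.123,"ax":0,"ay":0,"az":0,"fingers":-1},{"dx":-0.002,"dy":0.0015,"dz":0.123,"ax":0,"ay":0,"az":0,"fingers":-1}]' 40
python3 -c "
from h import *
plan()"
```

```text
time: 19.62
tool_pos: [0.6159, -0.0855, 0.1289]
tcp_rot: [2.311, 2.128, 0.003]
wrist_force: [-1.2, 0.0, 5.8]
width: 0.125
t 19.62 p [ 0.6159 -0.0855  0.1289] jaw -4.7 zax [ 0.002  0.001 -1.   ] q [-0.18  0.24  1.82  0.    1.07 -0.1 ] F [-1.2  0.   5.8] w 0.125
```

```bash
python3 -m inch '[{"dx":0,"dy":0,"dz":-0.002,"ax":0,"ay":0,"az":0,"fingers":-1},{"dx":0,"dy":0,"dz":-0.004,"ax":0,"ay":0,"az":0,"fingers":-1},{"dx":0,"dy":0,"dz":-0.004,"ax":0,"ay":0,"az":0,"fingers":-1}]'
```

```text
time: 20.0
tool_pos: [0.6151, -0.0854, 0.1321]
tcp_rot: [-2.311, -2.128, -0.001]
wrist_force: [0.0, 0.4, -3.8]
width: 0.125
```

```bash
python3 -m inch '[{"dx":0,"dy":0,"dz":-0.002,"ax":0,"ay":0,"az":0,"fingers":-1},{"dx":0,"dy":0,"dz":-0.004,"ax":0,"ay":0,"az":0,"fingers":-1},{"dx":0,"dy":0,"dz":-0.004,"ax":0,"ay":0,"az":0,"fingers":-1}]'
```

```text
time: 20.38
tool_pos: [0.6148, -0.0854, 0.1332]
tcp_rot: [-2.31, -2.127, 0.0]
wrist_force: [4.9, -0.6, -17.6]
width: 0.121
```

It rose about 4 mm and then stopped hard, at 17.6 N of downward reaction, so the cover is caught. I'll lower, release and go to the knob.

```bash
python3 -m inch '[{"dx":0,"dy":0,"dz":0.003,"ax":0,"ay":0,"az":0,"fingers":-1},{"dx":0,"dy":0,"dz":0.004,"ax":0,"ay":0,"az":0,"fingers":-1},{"dx":0,"dy":0,"dz":0.004,"ax":0,"ay":0,"az":0,"fingers":-1},{"dx":0,"dy":0,"dz":0.004,"ax":0,"ay":0,"az":0,"fingers":1},{"dx":0,"dy":0,"dz":0.004,"ax":0,"ay":0,"az":0,"fingers":1},{"dx":0,"dy":0,"dz":0.004,"ax":0,"ay":0,"az":0,"fingers":1},{"dx":0,"dy":0,"dz":0.004,"ax":0,"ay":0,"az":0,"fingers":1},{"dx":0,"dy":0,"dz":-0.05,"ax":0,"ay":0,"az":0,"fingers":1},{"dx":0,"dy":0,"dz":-0.08,"ax":0,"ay":0,"az":0,"fingers":1},{"dx":0,"dy":0,"dz":-0.08,"ax":0,"ay":0,"az":0,"fingers":1}]'
python3 -c "
from h import *
plan((.629,.0145,.2,-4.8),(.629,.0145,.118,-4.8))"
```

```text
time: 21.62
tool_pos: [0.6171, -0.0859, 0.2171]
tcp_rot: [2.308, 2.125, 0.006]
wrist_force: [0.7, 0.1, 0.1]
width: 1.003
t 21.62 p [ 0.6171 -0.0859  0.2171] jaw -4.7 zax [ 0.006 -0.    -1.   ] q [-0.18  0.17  1.74  0.    1.22 -0.1 ] F [0.7 0.1 0.1] w 1.003
(0.629, 0.0145, 0.2) d [0.101  0.0034 0.0171] a [ 0.3 -0.   0.1]
(0.629, 0.0145, 0.118) d [0.101  0.003  0.0991] a [ 0.3 -0.   0.1]
```

```bash
python3 -m inch '[{"dx":0.101,"dy":0.0035,"dz":0.01,"ax":0.3,"ay":0,"az":0,"fingers":1},{"dx":0.101,"dy":0.0035,"dz":0.01,"ax":0.3,"ay":0,"az":0,"fingers":1},{"dx":0.101,"dy":0.0035,"dz":0.01,"ax":0.3,"ay":0,"az":0,"fingers":1},{"dx":0.101,"dy":0.003,"dz":0.06,"ax":0.3,"ay":0,"az":0,"fingers":1},{"dx":0.101,"dy":0.003,"dz":0.095,"ax":0.3,"ay":0,"az":0,"fingers":1},{"dx":0.101,"dy":0.003,"dz":0.101,"ax":0.3,"ay":0,"az":0,"fingers":1},{"dx":0.101,"dy":0.003,"dz":0.101,"ax":0.3,"ay":0,"az":0,"fingers":-1},{"dx":0.101,"dy":0.003,"dz":0.101,"ax":0.3,"ay":0,"az":0,"fingers":-1},{"dx":0.101,"dy":0.003,"dz":0.101,"ax":0.3,"ay":0,"az":0,"fingers":-1},{"dx":0.101,"dy":0.003,"dz":0.101,"ax":0.3,"ay":0,"az":0,"fingers":-1},{"dx":0.101,"dy":0.003,"dz":0.101,"ax":0.3,"ay":0,"az":0,"fingers":-1},{"dx":0.101,"dy":0.003,"dz":0.101,"ax":0.3,"ay":0,"az":0,"fingers":-1}]' 40
python3 -c "
from h import *
plan((.629+.03*.084,.0145+.03*.9965,.115,-4.8))"
```

```text
time: 23.12
tool_pos: [0.6294, 0.0144, 0.1185]
tcp_rot: [2.31, 2.127, 0.002]
wrist_force: [-3.7, -0.6, 6.1]
width: 0.388
t 23.12 p [0.6294 0.0144 0.1185] jaw -4.7 zax [ 0.002  0.    -1.   ] q [-0.02  0.27  1.82  0.    1.06  0.07] F [-3.7 -0.6  6.1] w 0.388
(0.63152, 0.044395000000000004, 0.115) d [ 0.03   -0.0003  0.0035] a [ 0.1 -0.   0.1]
```

```bash
python3 -m inch '[{"dx":0.01,"dy":0,"dz":-0.001,"ax":0,"ay":0,"az":0,"fingers":-1},{"dx":0.02,"dy":0,"dz":-0.001,"ax":0,"ay":0,"az":0,"fingers":-1},{"dx":0.028,"dy":0,"dz":-0.001,"ax":0,"ay":0,"az":0,"fingers":-1},{"dx":0.032,"dy":0,"dz":-0.001,"ax":0,"ay":0,"az":0,"fingers":-1},{"dx":0.032,"dy":0,"dz":-0.001,"ax":0,"ay":0,"az":0,"fingers":-1},{"dx":0.032,"dy":0,"dz":-0.001,"ax":0,"ay":0,"az":0,"fingers":-1}]'
```

```text
time: 23.88
tool_pos: [0.6317, 0.0437, 0.1188]
tcp_rot: [2.307, 2.126, -0.005]
wrist_force: [-0.8, -11.0, -4.4]
width: 0.387
```

```bash
python3 -m inch '[{"dx":0.003,"dy":0,"dz":0,"ax":0,"ay":0,"az":0,"fingers":-1},{"dx":0.004,"dy":0,"dz":0,"ax":0,"ay":0,"az":0,"fingers":-1},{"dx":0.004,"dy":0,"dz":0,"ax":0,"ay":0,"az":0,"fingers":-1}]'
```

```text
time: 24.25
tool_pos: [0.6317, 0.0438, 0.1186]
tcp_rot: [2.303, 2.125, -0.013]
wrist_force: [-1.1, -13.8, -2.5]
width: 0.388
```

```bash
python3 -m inch '[{"dx":0,"dy":0,"dz":0,"ax":0,"ay":0,"az":0,"fingers":1},{"dx":0,"dy":0,"dz":0,"ax":0,"ay":0,"az":0,"fingers":1},{"dx":0,"dy":0,"dz":0,"ax":0,"ay":0,"az":0,"fingers":1},{"dx":0,"dy":0,"dz":0,"ax":0,"ay":0,"az":0,"fingers":1},{"dx":0,"dy":0,"dz":-0.05,"ax":0,"ay":0,"az":0,"fingers":1},{"dx":0,"dy":0,"dz":-0.1,"ax":0,"ay":0,"az":0,"fingers":1},{"dx":-0.06,"dy":0,"dz":-0.13,"ax":0,"ay":0,"az":0,"fingers":1},{"dx":-0.128,"dy":-0.005,"dz":-0.13,"ax":0,"ay":0,"az":0,"fingers":1},{"dx":-0.128,"dy":-0.005,"dz":-0.13,"ax":0,"ay":0,"az":0,"fingers":1},{"dx":-0.128,"dy":-0.005,"dz":-0.13,"ax":0,"ay":0,"az":0,"fingers":1}]'
python3 - <<'E'
from h import *
im,d=bot.read_camera("wrist");P=cloud("wrist",d);X,Y,Z=P[...,0],P[...,1],P[...,2]
b=(d>0)&(Z>.135)&(Z<.155)&(X>.56)&(X<.66)
q=P[b&(Y>-.14)&(Y<-.03)]
if len(q): print("handle",((q.min(0)+q.max(0))/2).round(4))
q=P[b&(Y>-.01)&(Y<.09)]
if len(q): print("knob",((q.min(0)+q.max(0))/2).round(4),np.ptp(q,axis=0),len(q))
plan((.615,-.085,.125,-4.8))
E
```

```text
time: 25.5
tool_pos: [0.6163, -0.0821, 0.2499]
tcp_rot: [2.305, 2.123, -0.013]
wrist_force: [0.0, 0.1, 0.8]
width: 1.002
handle [ 0.6154 -0.0844  0.1482]
knob [0.6309 0.0437 0.141 ] [0.03361493 0.01577435 0.01199699] 1212
t 25.55 p [ 0.6164 -0.0812  0.2496] jaw -4.6 zax [-0.001 -0.011 -1.   ] q [-0.16  0.15  1.7  -0.01  1.29 -0.08] F [-0.8  0.3 -0.3] w 0.998
(0.615, -0.085, 0.125) d [-0.0026 -0.001   0.1246] a [-0.   0.6  0.2]
```

```bash
python3 -m inch '[{"dx":-0.003,"dy":-0.001,"dz":0.05,"ax":0,"ay":0.6,"az":0,"fingers":1},{"dx":-0.003,"dy":-0.001,"dz":0.1,"ax":0,"ay":0.6,"az":0,"fingers":1},{"dx":-0.003,"dy":-0.001,"dz":0.122,"ax":0,"ay":0.6,"az":0,"fingers":1},{"dx":-0.003,"dy":-0.001,"dz":0.122,"ax":0,"ay":0.6,"az":0,"fingers":-0.4},{"dx":-0.003,"dy":-0.001,"dz":0.122,"ax":0,"ay":0.6,"az":0,"fingers":-1},{"dx":-0.003,"dy":-0.001,"dz":0.122,"ax":0,"ay":0.6,"az":0,"fingers":-1},{"dx":-0.003,"dy":-0.001,"dz":0.122,"ax":0,"ay":0.6,"az":0,"fingers":-1},{"dx":-0.003,"dy":-0.001,"dz":0.122,"ax":0,"ay":0.6,"az":0,"fingers":-1},{"dx":-0.003,"dy":-0.001,"dz":0.122,"ax":0,"ay":0.6,"az":0,"fingers":-1}]' 60
python3 - <<'E'
from h import *
plan()
s=bot.read_state();p=s["tool_pos"];R0=R.from_rotvec(s["tcp_rot"]).as_matrix()
a=np.radians(-4.8);xh=np.array([np.cos(a),np.sin(a),0]);yh=np.array([-np.sin(a),np.cos(a),0])
h0=np.array([.615,-.085,.144]);hinge=h0-.18*xh-[0,0,.042]
g=(h0-p)@R0   # handle in tool
print("handle in tool",g.round(4))
g=np.array([g[0],g[1],g[2]])
for th in (2.5,5,10,15,20,25,30,35,40,45,48,50,52):
    h=hinge+R.from_rotvec(-yh*np.radians(th)).apply(h0-hinge)
    Rt=R.from_rotvec(-yh*np.radians(th/2)).as_matrix()@R0
    t=h-Rt@g
    print(th,(R0.T@(t-p)).round(4),np.degrees(R.from_matrix(R0.T@Rt).as_rotvec()).round(1),t.round(3))
E
```

```text
time: 26.68
tool_pos: [0.6159, -0.0854, 0.1294]
tcp_rot: [2.308, 2.128, 0.002]
wrist_force: [-1.4, 2.1, 6.0]
width: 0.116
t 26.68 p [ 0.6159 -0.0854  0.1294] jaw -4.6 zax [ 0.002 -0.    -1.   ] q [-0.18  0.24  1.82 -0.    1.07 -0.1 ] F [-1.4  2.1  6. ] w 0.116
handle in tool [ 0.0004 -0.0009 -0.0146]
2.5 [ 0.     -0.0017 -0.0078] [-1.2 -0.   0. ] [ 0.614 -0.085  0.137]
5 [ 0.     -0.0037 -0.0156] [-2.5 -0.   0. ] [ 0.612 -0.085  0.145]
10 [ 0.     -0.0087 -0.0308] [-5. -0.  0.] [ 0.607 -0.085  0.16 ]
15 [ 0.     -0.015  -0.0454] [-7.5 -0.   0. ] [ 0.601 -0.084  0.175]
20 [ 0.     -0.0226 -0.0595] [-10.  -0.   0.] [ 0.593 -0.084  0.189]
25 [ 0.0001 -0.0313 -0.0727] [-12.5  -0.    0. ] [ 0.585 -0.083  0.202]
30 [ 0.0001 -0.0412 -0.0852] [-15.  -0.   0.] [ 0.575 -0.082  0.214]
35 [ 0.0001 -0.0521 -0.0967] [-17.5  -0.    0. ] [ 0.564 -0.081  0.226]
40 [ 1.000e-04 -6.390e-02 -1.072e-01] [-20.   -0.1   0. ] [ 0.552 -0.08   0.236]
45 [ 0.0002 -0.0767 -0.1166] [-22.5  -0.1   0. ] [ 0.539 -0.079  0.246]
48 [ 0.0002 -0.0847 -0.1217] [-24.   -0.1   0. ] [ 0.531 -0.078  0.251]
50 [ 0.0002 -0.0901 -0.1248] [-25.   -0.1   0. ] [ 0.526 -0.078  0.254]
52 [ 0.0002 -0.0957 -0.1278] [-26.   -0.1   0. ] [ 0.52  -0.077  0.257]
```

Lift gently to 5° first and check that it's free.

```bash
python3 -m inch '[{"dx":0,"dy":-0.001,"dz":-0.003,"ax":-0.5,"ay":0,"az":0,"fingers":-1},{"dx":0,"dy":-0.001,"dz":-0.0055,"ax":-1,"ay":0,"az":0,"fingers":-1},{"dx":0,"dy":-0.0017,"dz":-0.0078,"ax":-1.2,"ay":0,"az":0,"fingers":-1},{"dx":0,"dy":-0.0017,"dz":-0.0078,"ax":-1.2,"ay":0,"az":0,"fingers":-1}]'
```

```text
time: 27.18
tool_pos: [0.6142, -0.0853, 0.1372]
tcp_rot: [2.297, 2.118, 0.025]
wrist_force: [2.9, 0.4, -3.3]
width: 0.118
```

```bash
python3 - <<'E'
from h import *
plan()
s=bot.read_state();p=s["tool_pos"];R0=R.from_rotvec(s["tcp_rot"]).as_matrix()
a=np.radians(-4.8);xh=np.array([np.cos(a),np.sin(a),0]);yh=np.array([-np.sin(a),np.cos(a),0])
h0=np.array([.615,-.085,.144]);hinge=h0-.18*xh-[0,0,.042]
g=np.array([.0004,-.0009,-.0146])
for th in (7.5,12,17,22,27,32,37,42,46,49,50.5):
    h=hinge+R.from_rotvec(-yh*np.radians(th)).apply(h0-hinge)
    Rt=R.from_rotvec(-yh*np.radians(th/2)).as_matrix()@Rdown(-4.8+180*(R0[0,1]<0))
    t=h-Rt@g
    print(th,(R0.T@(t-p)).round(4),np.degrees(R.from_matrix(R0.T@Rt).as_rotvec()).round(1))
E
```

```text
t 27.18 p [ 0.6142 -0.0853  0.1372] jaw -4.6 zax [ 0.023 -0.002 -1.   ] q [-0.18  0.22  1.84  0.    1.06 -0.1 ] F [ 2.9  0.4 -3.3] w 0.118
7.5 [-0.     -0.004  -0.0155] [-2.4  0.   0.2]
12 [-0.     -0.0088 -0.0291] [-4.7 -0.   0.2]
17 [-0.     -0.0153 -0.0436] [-7.2 -0.   0.2]
22 [ 0.     -0.0231 -0.0575] [-9.7 -0.   0.2]
27 [ 0.     -0.032  -0.0707] [-12.2  -0.    0.2]
32 [ 0.0001 -0.042  -0.083 ] [-14.7  -0.    0.2]
37 [ 0.0001 -0.0531 -0.0943] [-17.2  -0.    0.2]
42 [ 1.000e-04 -6.510e-02 -1.047e-01] [-19.7  -0.    0.2]
46 [ 1.000e-04 -7.530e-02 -1.121e-01] [-21.7  -0.    0.1]
49 [ 0.0002 -0.0832 -0.1172] [-23.2  -0.    0.1]
50.5 [ 0.0002 -0.0873 -0.1196] [-23.9  -0.    0.1]
```

```bash
python3 -m inch '[{"dx":0,"dy":-0.004,"dz":-0.0155,"ax":-2.4,"ay":0,"az":0,"fingers":-1},{"dx":0,"dy":-0.0088,"dz":-0.029,"ax":-4.7,"ay":0,"az":0,"fingers":-1},{"dx":0,"dy":-0.0153,"dz":-0.0436,"ax":-7.2,"ay":0,"az":0,"fingers":-1},{"dx":0,"dy":-0.0231,"dz":-0.0575,"ax":-9.7,"ay":0,"az":0,"fingers":-1},{"dx":0,"dy":-0.032,"dz":-0.0707,"ax":-12.2,"ay":0,"az":0,"fingers":-1},{"dx":0,"dy":-0.032,"dz":-0.0707,"ax":-12.2,"ay":0,"az":0,"fingers":-1}]'
```

```text
time: 27.92
tool_pos: [0.58, -0.0825, 0.2081]
tcp_rot: [2.175, 2.005, 0.239]
wrist_force: [1.9, 0.6, -0.7]
width: 0.114
```

```bash
python3 - <<'E'
from h import *
plan()
s=bot.read_state();p=s["tool_pos"];R0=R.from_rotvec(s["tcp_rot"]).as_matrix()
a=np.radians(-4.8);xh=np.array([np.cos(a),np.sin(a),0]);yh=np.array([-np.sin(a),np.cos(a),0])
h0=np.array([.615,-.085,.144]);hinge=h0-.18*xh-[0,0,.042]
g=np.array([.0004,-.0009,-.0146])
v=p+R0@g-hinge;print("angle now",np.degrees(np.arctan2(v[2],v@xh))-13.13,np.hypot(v[2],v@xh))
for th in (32,37,42,46,49,50):
    h=hinge+R.from_rotvec(-yh*np.radians(th)).apply(h0-hinge)
    Rt=R.from_rotvec(-yh*np.radians(th/2)).as_matrix()@Rdown(-4.8+180*(R0[0,1]<0))
    t=h-Rt@g
    print(th,(R0.T@(t-p)).round(4),np.degrees(R.from_matrix(R0.T@Rt).as_rotvec()).round(1))
E
```

```text
t 27.93 p [ 0.58   -0.0825  0.2081] jaw -4.7 zax [ 0.234 -0.019 -0.972] q [-0.2  -0.04  2.    0.03  0.94 -0.14] F [ 1.9  0.6 -0.7] w 0.114
angle now 27.357741708913423 0.18488730388178953
32 [ 0.     -0.0067 -0.0131] [-2.4 -0.   0.1]
37 [ 0.     -0.0151 -0.0265] [-4.9 -0.   0.1]
42 [ 0.0001 -0.0247 -0.0392] [-7.4 -0.   0.1]
46 [ 0.0001 -0.0331 -0.0486] [-9.4 -0.   0.1]
49 [ 0.0001 -0.0398 -0.0553] [-10.9  -0.    0.1]
50 [ 0.0001 -0.0421 -0.0575] [-11.4  -0.    0.1]
```

```bash
python3 -m inch '[{"dx":0,"dy":-0.0067,"dz":-0.013,"ax":-2.4,"ay":0,"az":0,"fingers":-1},{"dx":0,"dy":-0.015,"dz":-0.0265,"ax":-4.9,"ay":0,"az":0,"fingers":-1},{"dx":0,"dy":-0.0247,"dz":-0.039,"ax":-7.4,"ay":0,"az":0,"fingers":-1},{"dx":0,"dy":-0.033,"dz":-0.0486,"ax":-9.4,"ay":0,"az":0,"fingers":-1},{"dx":0,"dy":-0.04,"dz":-0.0553,"ax":-10.9,"ay":0,"az":0,"fingers":-1},{"dx":0,"dy":-0.042,"dz":-0.0575,"ax":-11.4,"ay":0,"az":0,"fingers":-1},{"dx":0,"dy":-0.042,"dz":-0.0575,"ax":-11.4,"ay":0,"az":0,"fingers":-1},{"dx":0,"dy":-0.042,"dz":-0.0575,"ax":-11.4,"ay":0,"az":0,"fingers":-1},{"dx":0,"dy":-0.042,"dz":-0.0575,"ax":-11.4,"ay":0,"az":0,"fingers":-1}]'
python3 - <<'E'
from h import *
plan()
s=bot.read_state();p=s["tool_pos"];R0=R.from_rotvec(s["tcp_rot"]).as_matrix()
a=np.radians(-4.8);xh=np.array([np.cos(a),np.sin(a),0])
h0=np.array([.615,-.085,.144]);hinge=h0-.18*xh-[0,0,.042]
v=p+R0@np.array([.0004,-.0009,-.0146])-hinge;print("angle now",np.degrees(np.arctan2(v[2],v@xh))-13.13,np.hypot(v[2],v@xh))
im,d=bot.read_camera("scene");P=cloud("scene",d)
cv2.imwrite("pics/end.png",cv2.resize(im[100:390,90:430],None,fx=2,fy=2))
# underside/top of the cover: white far edge slope not needed; top-camera tray check
im,d=bot.read_camera("top");P=cloud("top",d);hsv=cv2.cvtColor(im,cv2.COLOR_BGR2HSV).astype(int);H,S=hsv[...,0],hsv[...,1]
for n,m in (("red",((H<8)|(H>172))&(S>110)),("blue",(H>100)&(H<125)&(S>110))):
    k=m&(d>0)&(P[...,1]>.22)&(P[...,1]<.42)&(P[...,2]>.056)&(P[...,2]<.08)
    c,l,st,ce=cv2.connectedComponentsWithStats(k.astype(np.uint8))
    for i in range(1,c):
        if st[i,4]>5: print(n,st[i,4],P[l==i].mean(0).round(3))
E
```

```text
time: 29.05
tool_pos: [0.5264, -0.0781, 0.2542]
tcp_rot: [2.052, 1.892, 0.419]
wrist_force: [3.6, 1.6, -0.2]
width: 0.112
t 29.05 p [ 0.5264 -0.0781  0.2542] jaw -4.7 zax [ 0.421 -0.034 -0.906] q [-0.24 -0.31  2.18  0.09  0.84 -0.2 ] F [ 3.6  1.6 -0.2] w 0.112
angle now 49.84759495772817 0.18527260108243193
red 65 [0.419 0.295 0.066]
red 66 [0.413 0.362 0.066]
blue 59 [0.59  0.366 0.066]
blue 61 [0.58  0.297 0.067]
```

View pics/end.png

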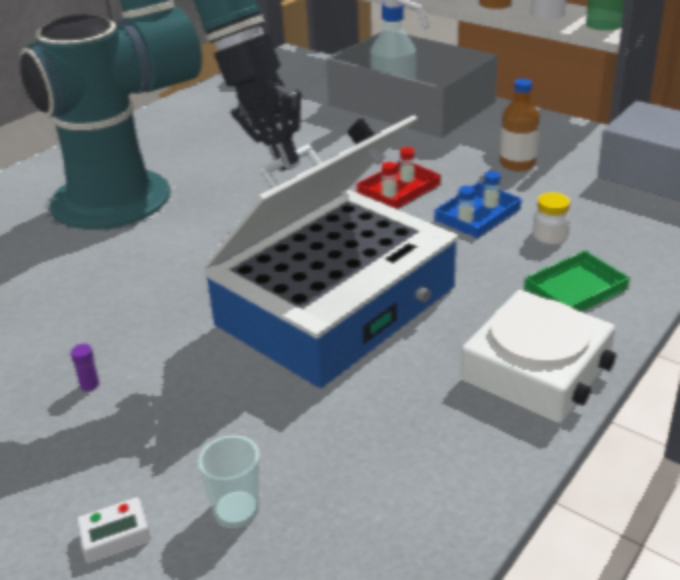

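The picture shows the cover held open by its handle (px 290,160). Both trays hold two upright vials each (red at px 400,175, blue at px 480,200), and the bystanders are in place. I'm handing in the job.

```bash
python3 -c "
from h import *
print(bot.finish_job())"
```

```text
the job is handed in; nothing more can be done
None
```

The job is done and handed in at about 29 s of the 72 s allowed, with the arm still holding the cover open.

- **Vials:** both stray vials stand upright and released in the empty halves of their matching trays. The last top-camera check put them about 67–69 mm from the stock vials. The stock vials read where they first did.
- **Tug:** before I touched the catch, the cover rose about 4 mm at the handle and stopped hard, so it was caught. The pull peaked at about 17.6 N for a moment, slightly over the 10–15 N suggested, and I eased off at once.
- **Catch:** I slid it about 29.5 mm to its other end. It resisted with about 14 N there, and the wrist camera showed the knob had moved 29.7 mm.
- **Cover:** it then lifted freely with about 3 N. It is held at 49.8°, worked out from the tool's position and the heater's geometry, with a 60 N grip.

The last scene picture shows the other items that are in view standing as they were. No check failed or disagreed, apart from the brief tug overshoot.

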